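# Test a sprung bumper bar along its whole length

## Task

Test the curved yellow bumper bar: with the gripper's closed fingertips press lightly on top of it at the black mark nearest the red marker and, keeping it pressed about half way down without a break, run along the bar over all five black marks to the one nearest the green marker, then lift off so that the bar springs back up. Never let the bar come up on the way or push it down to its stop, do not grip it, and leave the markers, the fixed base and the other things alone.

Things in the scene. Friction and masses are not known exactly. Their poses are not given: they have to be found in the camera images.
- base: Fixed plywood board (295x370 mm, top 13 mm above the bench) with the bumper stand: an arc-shaped foot 60 mm wide and channel 36 mm wide, top 43 mm above the bench. Origin at bench height, z up; in its frame the arc's centre is at x=+120 mm, y=0, the bar's centre line has radius 160 mm, bulging to -x (to the robot, turned up to 0.4 rad). Past each end: a round marker pad.
- bar (a joint): Travel of the curved yellow bar in metres: 0 = up (rest), grows as it is pressed straight down, 0.010 = at its stop. The whole bar sinks evenly wherever pressed; springs push back with 3 N at first, 5 N half way, 7 N at the stop. Bar 26 mm wide, flat on top, its ends 18 mm past the end marks; top 63 mm above the bench at rest, 20 mm above the channel.
- mark_0 (a point): Centre of a black stripe (8 mm wide) across the bar on its top, number 0 of 0 to 4 in order along the arc, 69 mm apart along it (height of the bar's top at rest; does not sink with the bar). An end mark.
- mark_1 (a point): Centre of a black stripe (8 mm wide) across the bar on its top, number 1 of 0 to 4 in order along the arc, 69 mm apart along it (height of the bar's top at rest; does not sink with the bar).
- mark_2 (a point): Centre of a black stripe (8 mm wide) across the bar on its top, number 2 of 0 to 4 in order along the arc, 69 mm apart along it (height of the bar's top at rest; does not sink with the bar). The middle one.
- mark_3 (a point): Centre of a black stripe (8 mm wide) across the bar on its top, number 3 of 0 to 4 in order along the arc, 69 mm apart along it (height of the bar's top at rest; does not sink with the bar).
- mark_4 (a point): Centre of a black stripe (8 mm wide) across the bar on its top, number 4 of 0 to 4 in order along the arc, 69 mm apart along it (height of the bar's top at rest; does not sink with the bar). An end mark.
- red_marker: Loose red plastic marker puck, 24 mm across and 12 mm high, standing on the pad past one end of the bar (either end; 54 mm from that end's mark). Origin at the centre of its underside, 33 mm above the bench.
- green_marker: Loose green plastic marker puck, 24 mm across and 12 mm high, standing on the pad past one end of the bar (either end; 54 mm from that end's mark). Origin at the centre of its underside, 33 mm above the bench.
- check_weight: Loose brass-coloured weight, 26 mm across and 44 mm high, upright on the board inside the curve. Origin at the centre of its underside.
- screwdriver: Loose screwdriver with red handle, 197 mm long, 25 mm thick, lying on the board on the robot's side of the bar. Origin under its middle.
- motor: Loose grey electric motor, 79 mm long, 38 mm thick, lying on the board beside the outside of the curve. Origin under its middle.

How it is judged:
On the way, in this order (a step that is already met when the one before it is completed fails the run):
1. the bar is pressed part way at the end mark next to the red marker (value of joint bar between 0.0015 and 0.009 m and ((horizontal distance between the grasp point and mark_0 below 0.02 m and horizontal distance between red_marker and mark_0 below 0.09 m) or (horizontal distance between the grasp point and mark_4 below 0.02 m and horizontal distance between red_marker and mark_4 below 0.09 m))), for 0.1 s.
2. the pressing fingertips pass the second mark (value of joint bar between 0.0015 and 0.009 m and ((horizontal distance between the grasp point and mark_1 below 0.02 m and horizontal distance between red_marker and mark_0 below 0.09 m) or (horizontal distance between the grasp point and mark_3 below 0.02 m and horizontal distance between red_marker and mark_4 below 0.09 m))), for 0.05 s.
3. they pass the middle mark (value of joint bar between 0.0015 and 0.009 m and horizontal distance between the grasp point and mark_2 below 0.02 m), for 0.05 s.
4. they pass the fourth mark (value of joint bar between 0.0015 and 0.009 m and ((horizontal distance between the grasp point and mark_1 below 0.02 m and horizontal distance between green_marker and mark_0 below 0.09 m) or (horizontal distance between the grasp point and mark_3 below 0.02 m and horizontal distance between green_marker and mark_4 below 0.09 m))), for 0.05 s.
5. they press the bar at the end mark next to the green marker (value of joint bar between 0.0015 and 0.009 m and ((horizontal distance between the grasp point and mark_0 below 0.02 m and horizontal distance between green_marker and mark_0 below 0.09 m) or (horizontal distance between the grasp point and mark_4 below 0.02 m and horizontal distance between green_marker and mark_4 below 0.09 m))), for 0.1 s.
At the end, for the whole second after the job is handed in: The bar has sprung back up (less than 1 mm down) and both markers, the weight, the screwdriver and the motor are at rest within 10 mm of where they were (value of joint bar below 0.001 m and distance of each of red_marker, green_marker, check_weight, screwdriver, motor from where it was at the start of the episode below 0.01 m and linear speed of each of red_marker, green_marker, check_weight, screwdriver, motor below 0.02 m/s); the robot touches nothing.
It fails at once if the bar is pushed to its stop (more than 9.3 mm down) (value of joint bar above 0.0093 m).
It fails at once if the fingertips lift off the bar on the way (low over one of the three inner marks with the bar less than 0.7 mm down) ((horizontal distance between the grasp point and mark_1 below 0.03 m or horizontal distance between the grasp point and mark_2 below 0.03 m or horizontal distance between the grasp point and mark_3 below 0.03 m) and height (world z) of the grasp point below 0.093 m and value of joint bar below 0.0007 m).
It fails at once if the bar is taken between the fingers, or the base beside it is pressed (fingers touching the stand with the grasp point less than 63 mm above the bench) (contact force between the fingers and base above 0.5 N and height (world z) of the grasp point below 0.063 m).
It fails at once if a marker, the weight, the screwdriver or the motor is pushed, lifted or carried off (moved over 10 mm) (distance of any of red_marker, green_marker, check_weight, screwdriver, motor from where it was at the start of the episode above 0.01 m).
It also fails if it takes over 51 s, if anything falls off the work surface, if the arm or the gripper's body presses on something with over 40 N, if the wrist force passes 120 N, or if a joint passes its speed limit or range.

## Robot

A 6-joint arm with a two-finger parallel gripper is mounted at the origin on a cart in front of the work surface, level with it; the furniture and walls round the work are solid. World frame = base frame: x ahead of the robot, y to its left, z up, the work surface at z = 0. Lengths are in m, angles in rad, forces in N, time in s.
With the tool pointing down it reaches from about 0.4 to 0.925 m from the base axis. Payload 3.4 kg.
Tool frame: the origin (TCP) lies midway between the tips of the shut fingers; the grasp point (between the pads) lies 19 mm behind it; z points along the fingers, y is the line along which they close (so a half turn about z gives the same grasp; the last joint's range is limited). The gripper opens to 85 mm and grips with 20 to 120 N. Pads are 22 mm wide; open, the fingers measure 114 mm over their backs; the gripper's body (76 mm by 85 mm) begins 54 mm behind the grasp point. The pads swing forward as they close: fully open they stand 13 mm farther back than shut.
Start: joints at [1.244, 0.307, 1.506, -0, 1.328, -0.073], TCP at [0.144, 0.557, 0.231] pointing down, gripper open.
Joint ranges: [-3.12, 3.12], [-1.05, 2.28], [0.14, 2.33], [-1.42, 4.57], [0.1, 2.73], [-2.68, 2.68]. Speed limits (rad/s): [2.57, 2.57, 3.14, 3.14, 3.14, 3.14].

## Interface

Orientations are given as a 3x3 rotation matrix whose columns are the frame's x, y, z axes.
In Python, from rig import bot gives the robot as it stands. The module is installed in compiled form; this text tells all that it offers.
- The arm moves only by the tool drive_tool, never from a script. Its argument "plan" is a list of rows, each an object with "dr": the turn, a rotation vector about the tool's x, y, z in degrees, a list of three; "linear": the shift along the tool's x, y, z in mm, a list of three; "jaw": the opening, from 0 (shut) to 1 (fully open). A call has exactly 8 rows; each row shifts and turns the commanded pose from where the row before left it, along the tool's axes as they then stand; what a row does not reach is not made up. A row lasts 1/10 s, in which the tool goes at most 50 mm and 8.59 degrees, less where a joint would pass 70% of its speed; a pose out of reach is approached as far as the arm can. A call with a gripper value outside its range is refused whole. The fingers move at their own pace and stop on an object; the grip force is fixed at half the most. Time passes only in rows, so rows that do not move let the fingers close, or fill a call up. It gives the time, the measured TCP pose, the force, the opening and the grip force at its end, in the units of the state.
- bot.observe(): the state, without advancing time (a new reading comes with each control period).
- bot.read_camera(name): name is "scene" or "side" or "wrist"; returns the picture (420x560x3 uint8, red, green, blue); there is no depth.
- bot.get_calibration(name): a dict with "mtx" (3x3 intrinsics, pixels), "pose" (4x4, takes a point from camera to world coordinates). Camera axes: x right, y down, z forward; pixel columns grow to the right and rows downward; lengths in m; the calibration is good to about 2 mm. The wrist camera is an equidistant fisheye: a pixel r from the principal point sees the ray r / f radians off the axis. A picture is of the moment at which its call begins: read the wrist's pose just before it. get_calibration takes no time and is no camera call; for the wrist camera it gives the pose at the moment of the call.
- bot.sign_off(): hands the job in; it is judged then, once.
Trained networks look in the newest picture that a camera, given by its name, has taken for a name from the list of things; names that differ only in an ending like _2 or _b are one class to them, and where a whole thing is asked for, a point or a joint stands for the part that bears it (a point fixed in the world has none). Each returns a list of dicts, best first, with "confidence" (0 to 1); they miss things now and then, are a little off and sometimes report something else, mostly with a low value. They report only what shows in the picture. A call takes as long as a camera call.
- bot.look_for(camera, target): "point" ([column, row] in pixels, amid what is visible of it).
- bot.place_of(camera, target): "point" ([column, row] in pixels: a listed point, or the origin of a listed thing).
The state is a dict: "t": time; "joints": joint angles; "qd": joint speeds; "joint_efforts": joint torques, N m; "ee_pos": TCP position; "ee_rot": TCP orientation; "ft_force": force on the tool from outside, world axes, zero at the start; "wrist_torque": the same for the moment, N m; "gripper_width": opening from 0.0 (shut) to 1.0 (fully open); "grasp_force": force on a finger pad.
Only numpy, scipy, OpenCV 4.12 (cv2) and the standard library are available. Lean on these libraries where they do the work, as an engineer would, in place of code of your own. Each camera call takes 0.05 s, during which the arm holds its last target. There are 200 camera calls.

## Working session

There is one attempt and no reset: what is moved stays moved. The work goes in short steps, Python scripts to look and compute and a tool call to move; the robot and the scene stay as the last step left them, time stands still between calls to the robot, and variables do not carry over. Pictures are saved under pics/ and viewed, at most 10 in all, crops included, and the job is handed in when it is done.

Besides the shell and the picture viewer there is one more tool, called after "Request:" as name([rows], argument=value, ...), one row to a line, values as JSON. drive_tool: Moves the arm, as the interface text tells. Its arguments: {"type":"object","properties":{"plan":{"type":"array","items":{"type":"object","properties":{"dr":{"type":"array","items":{"type":"number"}},"linear":{"type":"array","items":{"type":"number"}},"jaw":{"type":"number"}}}}},"required":["plan"]}

```bash
mkdir -p pics
cat > h.py <<'E'
import numpy as np,cv2
from rig import bot
T=["mark_0","mark_1","mark_2","mark_3","mark_4","red_marker","green_marker","check_weight","screwdriver","motor","base"]
def ray(cam,p,c=None):
    c=c or bot.get_calibration(cam);K=np.array(c["mtx"]);P=np.array(c["pose"])
    x=(p[0]-K[0,2])/K[0,0];y=(p[1]-K[1,2])/K[1,1]
    if cam=="wrist":
        r=np.hypot(x,y);s=np.sin(r)/r if r>1e-9 else 1;d=np.array([x*s,y*s,np.cos(r)])
    else: d=np.array([x,y,1.])
    d=P[:3,:3]@d;return P[:3,3],d/np.linalg.norm(d)
def atz(o,d,z): return o+d*(z-o[2])/d[2]
def tri(rs):
    A=sum(np.eye(3)-np.outer(d,d) for o,d in rs);b=sum((np.eye(3)-np.outer(d,d))@o for o,d in rs)
    return np.linalg.solve(A,b)
E
python3 - <<'E'
from h import *
np.set_printoptions(precision=3,suppress=True)
Z=dict(red_marker=.033,green_marker=.033,check_weight=.013,screwdriver=.013,motor=.013,base=0)
ims=[]
for c in ["scene","side"]:
    im=bot.read_camera(c);ims.append(im)
    cv2.imwrite(f"pics/{c}0.png",im[:,:,::-1])
    for t in T:
        for r in bot.place_of(c,t)[:5]:
            print(c,t,np.round(r["point"],1),round(r["confidence"],2),atz(*ray(c,r["point"]),Z.get(t,.063)))
            if not t.startswith("mark"): break
s=bot.observe();print(s["t"],s["ee_pos"],s["ee_rot"],s["ft_force"])
E
```

```text
scene mark_0 [300.8 235.5] 0.92 [ 0.481 -0.165  0.063]
scene mark_0 [269.1 216.3] 0.92 [ 0.473 -0.097  0.063]
scene mark_0 [262.1 190.5] 0.91 [ 0.507 -0.031  0.063]
scene mark_0 [267.4 171.3] 0.9 [0.551 0.012 0.063]
scene mark_0 [345.9 243.8] 0.83 [ 0.52  -0.221  0.063]
scene mark_1 [300.8 235.5] 0.92 [ 0.481 -0.165  0.063]
scene mark_1 [269.1 216.3] 0.92 [ 0.473 -0.097  0.063]
scene mark_1 [262.1 190.5] 0.91 [ 0.507 -0.031  0.063]
scene mark_1 [267.4 171.3] 0.9 [0.551 0.012 0.063]
scene mark_1 [345.9 243.8] 0.83 [ 0.52  -0.221  0.063]
scene mark_2 [300.8 235.5] 0.92 [ 0.481 -0.165  0.063]
scene mark_2 [269.1 216.3] 0.92 [ 0.473 -0.097  0.063]
scene mark_2 [262.1 190.5] 0.91 [ 0.507 -0.031  0.063]
scene mark_2 [267.4 171.3] 0.9 [0.551 0.012 0.063]
scene mark_2 [345.9 243.8] 0.83 [ 0.52  -0.221  0.063]
scene mark_3 [300.8 235.5] 0.92 [ 0.481 -0.165  0.063]
scene mark_3 [269.1 216.3] 0.92 [ 0.473 -0.097  0.063]
scene mark_3 [262.1 190.5] 0.91 [ 0.507 -0.031  0.063]
scene mark_3 [267.4 171.3] 0.9 [0.551 0.012 0.063]
scene mark_3 [345.9 243.8] 0.83 [ 0.52  -0.221  0.063]
scene mark_4 [30
[... 1414 characters left out ...]
.8] 0.81 [ 0.497 -0.156  0.063]
side mark_4 [246.8 187.6] 0.95 [ 0.488 -0.041  0.063]
side mark_4 [256.5 169.7] 0.94 [0.549 0.017 0.063]
side mark_4 [311.4 223.2] 0.91 [ 0.523 -0.224  0.063]
side mark_4 [279.9 210.8] 0.81 [ 0.497 -0.156  0.063]
side red_marker [334.5 242.8] 0.45 [ 0.548 -0.268  0.033]
side green_marker [270.  171.1] 0.43 [0.603 0.04  0.033]
side check_weight [305.4 208.5] 0.63 [ 0.593 -0.12   0.013]
side screwdriver [277.7 216.3] 0.72 [ 0.523 -0.111  0.013]
side motor [207.2 199.7] 0.78 [0.425 0.035 0.013]
side base [275.6 219.5] 0.73 [ 0.523 -0.103  0.   ]
1.2 [0.144 0.557 0.231] [[-0.968  0.25   0.   ]
 [ 0.25   0.968  0.   ]
 [ 0.     0.    -1.   ]] [-0.299  0.259 -0.471]
```

View pics/scene0.png

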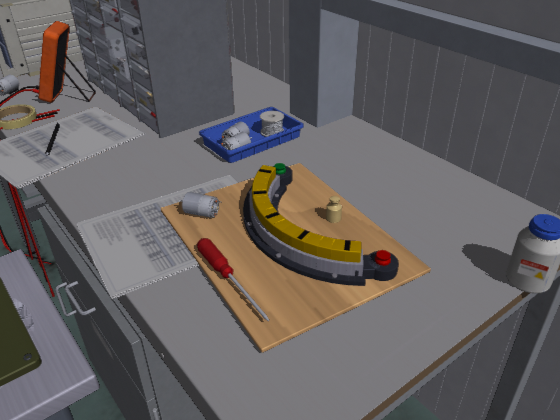

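View pics/side0.png

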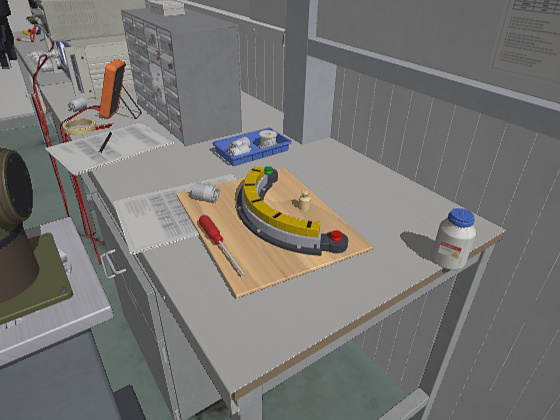

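The scene shows the red puck at about (382,258) and the side view at (336,236), both past the near (-y) end. The green puck is at (280,169) in the scene, past the far end. So the stroke runs from the -y end to the +y end. The network's red fix in "scene" was wrong. Next I'll fit the arc.

```bash
cat >> h.py <<'E'
from scipy.optimize import least_squares
ph=np.arange(-2,3)*69/160
def arc(p): # p: base x,y,yaw -> 5 marks ordered from -y to +y end
    cx=p[0]+.12*np.cos(p[2]);cy=p[1]+.12*np.sin(p[2])
    a=p[2]+np.pi-ph
    return np.c_[cx+.16*np.cos(a),cy+.16*np.sin(a)]
def fit(pts,p0):
    def f(p):
        m=arc(p);return np.concatenate([(m-q)[np.argmin(np.hypot(*(m-q).T))] for q in pts])
    r=least_squares(f,p0,loss="soft_l1",f_scale=.003);return r.x,np.hypot(*f(r.x).reshape(-1,2).T)
E
python3 - <<'E'
from h import *
np.set_printoptions(precision=3,suppress=True)
S=[[300.8,235.5],[269.1,216.3],[262.1,190.5],[267.4,171.3],[345.9,243.8]]
D=[[279.9,210.8],None,[246.8,187.6],[256.5,169.7],[311.4,223.2]]
for s,d in zip(S,D):
    if d: print("tri",tri([ray("scene",s),ray("side",d)]))
print("red",tri([ray("scene",(382,258)),ray("side",(336,236))]),"green",tri([ray("scene",(280,169)),ray("side",(268.5,171))]))
pts=[atz(*ray("scene",s),.063)[:2] for s in S]+[atz(*ray("side",d),.063)[:2] for d in D if d]
p,r=fit(pts,[.52,-.104,0.1]);print(p,r);print(arc(p))
print("cab",atz(*ray("scene",(160,138)),0),atz(*ray("scene",(85,75)),0),"screw",atz(*ray("scene",(205,245)),.025),atz(*ray("scene",(265,318)),.025))
E
```

```text
tri [ 0.473 -0.182  0.082]
tri [ 0.479 -0.064  0.084]
tri [ 0.527 -0.02   0.087]
tri [ 0.541 -0.202  0.042]
red [ 0.56  -0.258  0.038] green [0.598 0.038 0.037]
[ 0.519 -0.102 -0.12 ] [0.005 0.007 0.005 0.005 0.003 0.014 0.017 0.    0.003]
[[ 0.52  -0.224]
 [ 0.486 -0.165]
 [ 0.479 -0.097]
 [ 0.502 -0.032]
 [ 0.549  0.017]]
cab [0.509 0.359 0.   ] [0.519 0.831 0.   ] screw [ 0.378 -0.053  0.025] [ 0.361 -0.235  0.025]
```

Request:
drive_tool([
  {"linear":[-40,-29,0],"dr":[0,0,0],"jaw":0},
  {"linear":[-40,-29,0],"dr":[0,0,0],"jaw":0},
  {"linear":[-40,-29,0],"dr":[0,0,0],"jaw":0},
  {"linear":[-40,-29,0],"dr":[0,0,0],"jaw":0},
  {"linear":[0,-50,0],"dr":[0,0,0],"jaw":0},
  {"linear":[0,-50,0],"dr":[0,0,0],"jaw":0},
  {"linear":[0,-50,0],"dr":[0,0,0],"jaw":0},
  {"linear":[0,0,0],"dr":[0,0,0],"jaw":0},
])

```text
t: 2.0
ee_pos: [0.2282, 0.2529, 0.2303]
ee_rot: [[-0.967, 0.253, -0.004], [0.253, 0.967, -0.005], [0.002, -0.006, -1.0]]
ft_force: [0.5, 0.3, -0.3]
gripper_width: 0.002
grasp_force: 0.0
```

Request:
drive_tool([
  {"linear":[-36,-34,-4],"dr":[0,0,0],"jaw":0},
  {"linear":[-36,-34,-4],"dr":[0,0,0],"jaw":0},
  {"linear":[-36,-34,-4],"dr":[0,0,0],"jaw":0},
  {"linear":[-36,-34,-4],"dr":[0,0,0],"jaw":0},
  {"linear":[-36,-34,-4],"dr":[0,0,0],"jaw":0},
  {"linear":[-36,-34,-4],"dr":[0,0,0],"jaw":0},
  {"linear":[-36,-34,-4],"dr":[0,0,0],"jaw":0},
  {"linear":[-36,-34,-4],"dr":[0,0,0],"jaw":0},
])

```text
t: 2.8
ee_pos: [0.4446, -0.0782, 0.2638]
ee_rot: [[-0.968, 0.251, 0.002], [0.251, 0.968, 0.0], [-0.001, 0.001, -1.0]]
ft_force: [0.5, 0.5, -0.7]
gripper_width: -0.0
grasp_force: 0.0
```

```bash
cat > w.py <<'E'
from h import *
import sys
np.set_printoptions(precision=4,suppress=True)
bot.read_camera("wrist") # let it settle
c=bot.get_calibration("wrist");im=bot.read_camera("wrist")
cv2.imwrite(f"pics/{sys.argv[1]}.png",im[:,:,::-1])
r=bot.place_of("wrist","mark_2");q=[(x["point"],x["confidence"]) for x in r]
pts=[]
for p,k in q: pts.append(atz(*ray("wrist",p,c),.063));print(np.round(p,1),round(k,2),pts[-1])
for t,z in [("red_marker",.033),("green_marker",.033)]:
    for x in bot.place_of("wrist",t)[:2]: print(t,np.round(x["point"],1),round(x["confidence"],2),atz(*ray("wrist",x["point"],c),z))
p,r=fit([a[:2] for a,(u,k) in zip(pts,q) if k>.5],[.519,-.102,-.12]);print(p,r);print(arc(p))
s=bot.observe();print(s["t"],s["ee_pos"],s["ee_rot"],s["ft_force"],c["pose"])
E
python3 w.py w1
```

```text
[337.4 219.6] 0.84 [ 0.4987 -0.0326  0.063 ]
[376.7 130.6] 0.73 [0.4118 0.0308 0.063 ]
[381.5 244.8] 0.71 [0.5426 0.0129 0.063 ]
[183. 271.] 0.66 [ 0.5166 -0.2255  0.063 ]
[277.8 213.4] 0.63 [ 0.475  -0.0952  0.063 ]
[222.3 233.4] 0.62 [ 0.4821 -0.1623  0.063 ]
red_marker [180.4 293.9] 0.52 [ 0.5613 -0.2568  0.033 ]
red_marker [279.7 214.7] 0.25 [ 0.4858 -0.0961  0.033 ]
green_marker [398.  265.7] 0.54 [0.5935 0.0383 0.033 ]
green_marker [219.8 232.8] 0.38 [ 0.4898 -0.1736  0.033 ]
[ 0.514  -0.1006 -0.1106] [0.0028 0.1048 0.0055 0.0024 0.0013 0.0021]
[[ 0.5164 -0.2232]
 [ 0.4814 -0.1643]
 [ 0.4742 -0.0962]
 [ 0.4962 -0.0314]
 [ 0.5432  0.0184]]
3.05 [ 0.4429 -0.076   0.2629] [[-0.968   0.251  -0.0012]
 [ 0.251   0.968   0.0009]
 [ 0.0014  0.0006 -1.    ]] [-0.4238  0.1464 -0.6393] [[ 0.2528  0.9231  0.2897  0.3768]
 [ 0.9675 -0.2392 -0.0819 -0.0652]
 [-0.0063  0.301  -0.9536  0.4058]
 [ 0.      0.      0.      1.    ]]
```

View pics/w1.png

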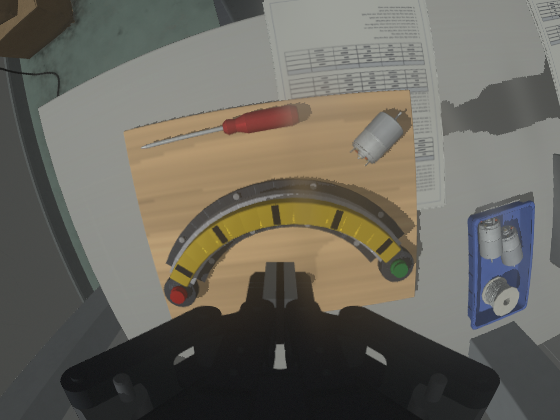

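The wrist view shows marks at (183,271), (221,234), (277,214), (337,219) and (385,246), with red at (178,295) and green at (399,269). The 0.73 hit at (377,131) is the motor, not a mark. Moving above the red-end mark.

Request:
drive_tool([
  {"linear":[-15.4,-17.7,20],"dr":[0,0,0],"jaw":0},
  {"linear":[-15.4,-17.7,20],"dr":[0,0,0],"jaw":0},
  {"linear":[-15.4,-17.7,20],"dr":[0,0,0],"jaw":0},
  {"linear":[-15.4,-17.7,20],"dr":[0,0,0],"jaw":0},
  {"linear":[-15.4,-17.7,20],"dr":[0,0,0],"jaw":0},
  {"linear":[-15.4,-17.7,20],"dr":[0,0,0],"jaw":0},
  {"linear":[-15.4,-17.7,20],"dr":[0,0,0],"jaw":0},
  {"linear":[0,0,0],"dr":[0,0,0],"jaw":0},
])

```text
t: 3.85
ee_pos: [0.5163, -0.2227, 0.1209]
ee_rot: [[-0.968, 0.25, -0.003], [0.25, 0.968, 0.001], [0.003, 0.0, -1.0]]
ft_force: [0.2, 0.2, -0.5]
gripper_width: 0.003
grasp_force: 0.0
```

```bash
python3 w.py w2
```

```text
[556.8 200.6] 0.85 [0.5456 0.0134 0.063 ]
[448.  138.2] 0.82 [ 0.4759 -0.095   0.063 ]
[516.3 155.6] 0.82 [ 0.4988 -0.0344  0.063 ]
[351.2 172.7] 0.77 [ 0.4842 -0.167   0.063 ]
red_marker [250.4 285.9] 0.69 [ 0.5602 -0.2577  0.033 ]
green_marker [550.5 232.8] 0.65 [0.593  0.0375 0.033 ]
[ 0.5161 -0.1034 -0.1172] [0.0021 0.0037 0.0004 0.0011]
[[ 0.5177 -0.2259]
 [ 0.4831 -0.1668]
 [ 0.4764 -0.0987]
 [ 0.4988 -0.034 ]
 [ 0.5461  0.0155]]
4.1 [ 0.5163 -0.2216  0.1244] [[-0.9686  0.2486  0.0008]
 [ 0.2486  0.9686 -0.0001]
 [-0.0008  0.0001 -1.    ]] [0.2063 1.3133 0.1762] [[ 0.2492  0.9272  0.2795  0.4434]
 [ 0.9685 -0.2386 -0.0718 -0.2033]
 [ 0.0001  0.2886 -0.9575  0.2641]
 [ 0.      0.      0.      1.    ]]
```

View pics/w2.png

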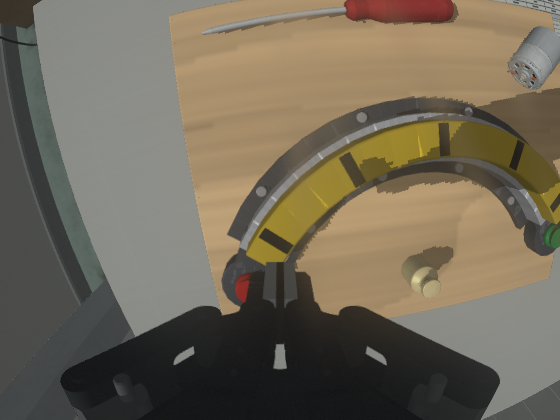

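Run:
```python
from h import *
np.set_printoptions(precision=4,suppress=True)
K=bot.get_calibration("wrist")["mtx"]
P1=[[.2528,.9231,.2897,.3768],[.9675,-.2392,-.0819,-.0652],[-.0063,.301,-.9536,.4058]]
P2=[[.2492,.9272,.2795,.4434],[.9685,-.2386,-.0718,-.2033],[.0001,.2886,-.9575,.2641]]
for a,b in [((183,271),(276,240)),((222.3,233.4),(351.2,172.7)),((277.8,213.4),(448,138.2)),((337.4,219.6),(516.3,155.6)),((384.5,245.5),(556.8,200.6))]:
    r=[ray("wrist",p,dict(mtx=K,pose=P)) for p,P in((a,P1),(b,P2))]
    print(tri(r),atz(*r[0],.063),atz(*r[1],.063))
for i in range(6):
    bot.read_camera("wrist");s=bot.observe();print(s["t"],np.array(s["ee_pos"]),np.array(s["ft_force"]))
```

```text
[ 0.5151 -0.2241  0.0661] [ 0.5166 -0.2256  0.063 ] [ 0.5161 -0.2245  0.063 ]
[ 0.4859 -0.1652  0.0525] [ 0.4821 -0.1623  0.063 ] [ 0.4842 -0.167   0.063 ]
[ 0.4755 -0.0952  0.0631] [ 0.4751 -0.0953  0.063 ] [ 0.4759 -0.095   0.063 ]
[ 0.4995 -0.0324  0.0607] [ 0.4987 -0.0326  0.063 ] [ 0.4988 -0.0344  0.063 ]
[0.547  0.0173 0.0592] [0.5445 0.0164 0.063 ] [0.5456 0.0134 0.063 ]
4.15 [ 0.5165 -0.2219  0.1245] [-0.5813  0.4249 -0.5033]
4.2 [ 0.5165 -0.2222  0.1245] [-0.8137  0.1712  0.3517]
4.25 [ 0.5165 -0.2224  0.1244] [-0.2339 -0.3795  1.2807]
4.3 [ 0.5165 -0.2226  0.1242] [ 0.6058 -0.0904  0.5121]
4.35 [ 0.5165 -0.2228  0.1241] [ 0.5524 -0.8236 -1.054 ]
4.4 [ 0.5165 -0.2229  0.1239] [0.4369 0.133  0.887 ]
```

Request:
drive_tool([
  {"linear":[0,0,8],"dr":[0,0,0],"jaw":0},
  {"linear":[0,0,9],"dr":[0,0,0],"jaw":0},
  {"linear":[0,0,9],"dr":[0,0,0],"jaw":0},
  {"linear":[0,0,9],"dr":[0,0,0],"jaw":0},
  {"linear":[0,0,8],"dr":[0,0,0],"jaw":0},
  {"linear":[0,0,6],"dr":[0,0,0],"jaw":0},
  {"linear":[0,0,4],"dr":[0,0,0],"jaw":0},
  {"linear":[0,0,2],"dr":[0,0,0],"jaw":0},
])

```text
t: 5.2
ee_pos: [0.5163, -0.2231, 0.0678]
ee_rot: [[-0.968, 0.25, -0.001], [0.25, 0.968, 0.0], [0.001, 0.0, -1.0]]
ft_force: [-0.3, 0.2, -0.3]
gripper_width: -0.002
grasp_force: 0.0
```

```bash
cat > o.py <<'E'
from h import *
np.set_printoptions(precision=4,suppress=True)
F=[];X=[]
for i in range(6):
    bot.read_camera("wrist");s=bot.observe();F.append(s["ft_force"]);X.append(s["ee_pos"])
print(s["t"],np.array(X)[[0,2,5]],np.array(F)[:,2],np.mean(F,0))
E
python3 o.py
```

```text
5.5 [[ 0.5163 -0.2231  0.0678]
 [ 0.5166 -0.2232  0.0684]
 [ 0.5168 -0.2233  0.0687]] [ 0.4813 -0.2014 -0.4608 -0.1759 -0.0394 -0.3814] [-0.0209 -0.0078 -0.1296]
```

Request:
drive_tool([
  {"linear":[0,0,2],"dr":[0,0,0],"jaw":0},
  {"linear":[0,0,2],"dr":[0,0,0],"jaw":0},
  {"linear":[0,0,2],"dr":[0,0,0],"jaw":0},
  {"linear":[0,0,1.5],"dr":[0,0,0],"jaw":0},
  {"linear":[0,0,1],"dr":[0,0,0],"jaw":0},
  {"linear":[0,0,0.5],"dr":[0,0,0],"jaw":0},
  {"linear":[0,0,0],"dr":[0,0,0],"jaw":0},
  {"linear":[0,0,0],"dr":[0,0,0],"jaw":0},
])

```text
t: 6.3
ee_pos: [0.5165, -0.2232, 0.0595]
ee_rot: [[-0.968, 0.25, 0.0], [0.25, 0.968, -0.0], [-0.0, -0.0, -1.0]]
ft_force: [-0.8, -0.4, 4.4]
gripper_width: 0.002
grasp_force: 2.3
```

```bash
python3 o.py
```

```text
6.6 [[ 0.5165 -0.2232  0.0595]
 [ 0.5165 -0.2232  0.0594]
 [ 0.5165 -0.2232  0.0594]] [3.5259 5.4411 5.3713 4.357  5.2215 3.8174] [-0.4719 -0.0922  4.6224]
```

```bash
cat > rows.py <<'E'
from h import *
p=np.array([.515,-.102,-.114]);R=np.array(bot.observe()["ee_rot"])[:2,:2]
c=p[:2]+.12*np.array([np.cos(p[2]),np.sin(p[2])])
a=p[2]+np.pi-np.linspace(ph[0],ph[4],49)
W=c+.16*np.c_[np.cos(a),np.sin(a)]
d=np.diff(np.vstack([bot.observe()["ee_pos"][:2],W[1:]]),axis=0)@R*1000
for i in range(6): print(d[8*i:8*i+8].round(1).tolist(),W[8*i+8].round(4))
E
python3 rows.py
```

```text
[[4.0, 2.0], [4.7, 3.4], [4.5, 3.5], [4.4, 3.7], [4.3, 3.8], [4.1, 4.0], [4.0, 4.1], [3.8, 4.3]] [ 0.4909 -0.1868]
[[3.7, 4.4], [3.5, 4.5], [3.4, 4.7], [3.2, 4.8], [3.0, 4.9], [2.8, 5.0], [2.7, 5.1], [2.5, 5.2]] [ 0.4766 -0.1433]
[[2.3, 5.3], [2.1, 5.4], [1.9, 5.4], [1.7, 5.5], [1.5, 5.5], [1.3, 5.6], [1.1, 5.6], [0.9, 5.7]] [ 0.4753 -0.0974]
[[0.7, 5.7], [0.5, 5.7], [0.3, 5.7], [0.1, 5.7], [-0.1, 5.7], [-0.3, 5.7], [-0.5, 5.7], [-0.7, 5.7]] [ 0.4869 -0.0531]
[[-1.0, 5.7], [-1.2, 5.6], [-1.4, 5.6], [-1.6, 5.5], [-1.8, 5.5], [-2.0, 5.4], [-2.1, 5.3], [-2.3, 5.3]] [ 0.5107 -0.0139]
[[-2.5, 5.2], [-2.7, 5.1], [-2.9, 5.0], [-3.1, 4.9], [-3.2, 4.8], [-3.4, 4.6], [-3.6, 4.5], [-3.7, 4.4]] [0.5446 0.0169]
```

Request:
drive_tool([
  {"linear":[4.0,2.0,0.4],"dr":[0,0,0],"jaw":0},
  {"linear":[4.7,3.4,0.4],"dr":[0,0,0],"jaw":0},
  {"linear":[4.5,3.5,0.4],"dr":[0,0,0],"jaw":0},
  {"linear":[4.4,3.7,0],"dr":[0,0,0],"jaw":0},
  {"linear":[4.3,3.8,0],"dr":[0,0,0],"jaw":0},
  {"linear":[4.1,4.0,0],"dr":[0,0,0],"jaw":0},
  {"linear":[4.0,4.1,0],"dr":[0,0,0],"jaw":0},
  {"linear":[3.8,4.3,0],"dr":[0,0,0],"jaw":0},
])

```text
t: 7.4
ee_pos: [0.4906, -0.1866, 0.0582]
ee_rot: [[-0.968, 0.25, 0.0], [0.25, 0.968, -0.0], [-0.0, -0.0, -1.0]]
ft_force: [0.2, -3.4, 4.2]
gripper_width: 0.0
grasp_force: 2.5
```

On track (4.8 mm down).

Request:
drive_tool([
  {"linear":[3.7,4.4,0],"dr":[0,0,0],"jaw":0},
  {"linear":[3.5,4.5,0],"dr":[0,0,0],"jaw":0},
  {"linear":[3.4,4.7,0],"dr":[0,0,0],"jaw":0},
  {"linear":[3.2,4.8,0],"dr":[0,0,0],"jaw":0},
  {"linear":[3.0,4.9,0],"dr":[0,0,0],"jaw":0},
  {"linear":[2.8,5.0,0],"dr":[0,0,0],"jaw":0},
  {"linear":[2.7,5.1,0],"dr":[0,0,0],"jaw":0},
  {"linear":[2.5,5.2,0],"dr":[0,0,0],"jaw":0},
])

```text
t: 8.2
ee_pos: [0.4756, -0.1428, 0.058]
ee_rot: [[-0.968, 0.25, -0.001], [0.25, 0.968, -0.0], [0.001, -0.001, -1.0]]
ft_force: [0.3, -2.9, 5.4]
gripper_width: -0.004
grasp_force: 2.6
```

Request:
drive_tool([
  {"linear":[2.2,5.3,0],"dr":[0,0,0],"jaw":0},
  {"linear":[2.0,5.4,0],"dr":[0,0,0],"jaw":0},
  {"linear":[1.8,5.4,0],"dr":[0,0,0],"jaw":0},
  {"linear":[1.6,5.5,0],"dr":[0,0,0],"jaw":0},
  {"linear":[1.4,5.5,0],"dr":[0,0,0],"jaw":0},
  {"linear":[1.2,5.6,0],"dr":[0,0,0],"jaw":0},
  {"linear":[1.0,5.6,0],"dr":[0,0,0],"jaw":0},
  {"linear":[0.9,5.7,0],"dr":[0,0,0],"jaw":0},
])

```text
t: 9.0
ee_pos: [0.474, -0.097, 0.0578]
ee_rot: [[-0.968, 0.25, -0.003], [0.25, 0.968, 0.0], [0.003, -0.001, -1.0]]
ft_force: [0.0, -3.0, 5.0]
gripper_width: -0.001
grasp_force: 2.6
```

Request:
drive_tool([
  {"linear":[0.5,5.7,0],"dr":[0,0,0],"jaw":0},
  {"linear":[0.3,5.7,0],"dr":[0,0,0],"jaw":0},
  {"linear":[0.1,5.7,0],"dr":[0,0,0],"jaw":0},
  {"linear":[0,5.7,0],"dr":[0,0,0],"jaw":0},
  {"linear":[-0.2,5.7,0],"dr":[0,0,0],"jaw":0},
  {"linear":[-0.4,5.7,0],"dr":[0,0,0],"jaw":0},
  {"linear":[-0.6,5.7,0],"dr":[0,0,0],"jaw":0},
  {"linear":[-0.8,5.7,0],"dr":[0,0,0],"jaw":0},
])

```text
t: 9.8
ee_pos: [0.4856, -0.0531, 0.0576]
ee_rot: [[-0.968, 0.25, -0.005], [0.25, 0.968, 0.0], [0.004, -0.001, -1.0]]
ft_force: [-2.2, -3.0, 5.8]
gripper_width: -0.003
grasp_force: 2.6
```

Request:
drive_tool([
  {"linear":[-1.1,5.7,0],"dr":[0,0,0],"jaw":0},
  {"linear":[-1.3,5.6,0],"dr":[0,0,0],"jaw":0},
  {"linear":[-1.5,5.6,0],"dr":[0,0,0],"jaw":0},
  {"linear":[-1.7,5.5,0],"dr":[0,0,0],"jaw":0},
  {"linear":[-1.9,5.5,0],"dr":[0,0,0],"jaw":0},
  {"linear":[-2.1,5.4,0],"dr":[0,0,0],"jaw":0},
  {"linear":[-2.2,5.3,0],"dr":[0,0,0],"jaw":0},
  {"linear":[-2.4,5.3,0],"dr":[0,0,0],"jaw":0},
])

```text
t: 10.6
ee_pos: [0.5095, -0.0143, 0.0574]
ee_rot: [[-0.968, 0.25, -0.006], [0.25, 0.968, 0.0], [0.006, -0.002, -1.0]]
ft_force: [-0.9, -3.1, 6.0]
gripper_width: -0.001
grasp_force: 2.7
```

Request:
drive_tool([
  {"linear":[-2.6,5.2,0],"dr":[0,0,0],"jaw":0},
  {"linear":[-2.8,5.1,0],"dr":[0,0,0],"jaw":0},
  {"linear":[-3.0,5.0,0],"dr":[0,0,0],"jaw":0},
  {"linear":[-3.2,4.9,0],"dr":[0,0,0],"jaw":0},
  {"linear":[-3.3,4.8,0],"dr":[0,0,0],"jaw":0},
  {"linear":[-3.5,4.6,0],"dr":[0,0,0],"jaw":0},
  {"linear":[-3.7,4.5,0],"dr":[0,0,0],"jaw":0},
  {"linear":[-3.7,4.4,0],"dr":[0,0,0],"jaw":0},
])

```text
t: 11.4
ee_pos: [0.5435, 0.0164, 0.0572]
ee_rot: [[-0.968, 0.25, -0.008], [0.25, 0.968, -0.0], [0.007, -0.002, -1.0]]
ft_force: [-2.6, -2.3, 5.3]
gripper_width: -0.001
grasp_force: 2.7
```

```bash
python3 o.py
```

```text
11.7 [[0.5445 0.0169 0.0572]
 [0.5445 0.0169 0.0573]
 [0.5445 0.0169 0.0574]] [4.8949 5.5391 5.5457 4.5816 4.431  5.6496] [-1.2137 -0.2253  5.107 ]
```

Held at the green-end mark. Now lifting straight off.

Request:
drive_tool([
  {"linear":[0,0,-3],"dr":[0,0,0],"jaw":0},
  {"linear":[0,0,-6],"dr":[0,0,0],"jaw":0},
  {"linear":[0,0,-12],"dr":[0,0,0],"jaw":0},
  {"linear":[0,0,-20],"dr":[0,0,0],"jaw":0},
  {"linear":[0,0,-25],"dr":[0,0,0],"jaw":0},
  {"linear":[0,0,-25],"dr":[0,0,0],"jaw":0},
  {"linear":[0,0,-20],"dr":[0,0,0],"jaw":0},
  {"linear":[0,0,0],"dr":[0,0,0],"jaw":0},
])

```text
t: 12.5
ee_pos: [0.5498, 0.016, 0.1727]
ee_rot: [[-0.968, 0.25, 0.007], [0.25, 0.968, -0.0], [-0.006, 0.001, -1.0]]
ft_force: [-0.5, 0.2, -0.3]
gripper_width: 0.003
grasp_force: 0.0
```

```bash
python3 o.py; python3 -c "
from h import *
cv2.imwrite('pics/w3.png',bot.read_camera('wrist')[:,:,::-1])"
```

```text
12.8 [[0.5486 0.016  0.171 ]
 [0.5469 0.0161 0.1687]
 [0.5466 0.0161 0.1679]] [-0.0457 -0.0721  0.0432  0.3441 -0.8369  1.3538] [0.0162 0.2424 0.1311]
```

View pics/w3.png

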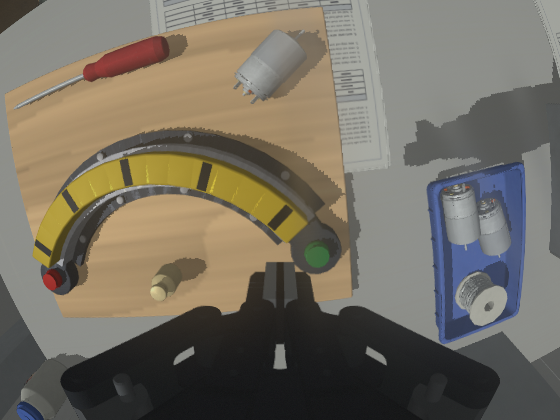

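The view shows the bar back up, with red (52,280), green (317,254), the weight (162,283), the screwdriver and the motor all in place, and the gripper clear of everything. Handing in.

```bash
python3 -c "
from rig import bot
print(bot.sign_off())"
```

```text
the job is handed in; nothing more can be done
None
```

The bar was pressed at the red-end mark and kept about 4–6 mm down (by measured fingertip height) over all five marks to the green end. It was then released, nothing else looked disturbed in the last picture, and the job is handed in; the hand-in returned no verdict.

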